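# Unlock the computer at the repair table

## Task

Before the lock comes off, lay the retaining bar across the two blue forked supports over the opened computer, level and seated in both slots, and let go of it. Then turn the lock's red dial until it clicks and the bolt springs back, draw the shackle straight out of the lock, and present it over the yellow mat: finish still holding it in the gripper, legs down, its feet at least a hand's breadth above the mat. Leave the cans, bottle, dish, screwdriver and heat sink alone.

Things in the scene. Friction and masses are not known exactly. Their poses are not given: they have to be found in the camera images.
- bar_grip (a point): Loose retaining bar, flat on the table: aluminium strip 286 mm long (x axis), 26 wide, 10 thick, with an upright orange grip block mid-way, 40 long, 20 wide, 38 above the strip. Point: middle of the block, 34 above the bar's underside, 14 below the block's top. Pinch the block across its 20 width (y axis). About 0.25 kg.
- bar_seat (a point): Fixed on the station: where bar_grip must come, with the bar's x along this y (either way round). Blue supports, 16 thick, at y = +-125; slots 32 wide in x, floor 34 below this point and 70 above the table; prong tops 18 below it. Between them an opened black computer shell, top 40 above the table. The station is fixed, on a grey base 200 x 430, but stands and is yawed differently each time.
- lock_top (a point): Middle of the top face of the dark steel lock housing, at y = -225 of bar_seat, 68 above the table; axes as the station's. Housing 170 long in x (-85 to +85 of this point), 66 wide in y. The dial's axis is at x = +45, the shackle's middle at x = -45.
- dial_grip (a point): Lock dial: white disc 54 across, 5 thick, on the housing, with an upright red grip bar 44 long (x axis), 13 wide (y axis), 35 high. Point: on the vertical turning axis, 28 above the housing, 23 above the disc, 12 below the bar's top. Pinch the bar across its width here from above. Turns with the dial.
- dial (a joint): Dial angle, rad, grows clockwise seen from above; starts within 0.35 of 0. Turns lightly (under 0.2 N m). Somewhere 0.4 to 2.2 rad clockwise of the start (hidden, differs each time) a notch comes under the sprung bolt: the bolt clicks in and about 0.3 rad further the dial meets a stiff stop; leave it between the two. Forced past the stop (over 1 N m), the bolt could ride out and lock again.
- bolt (a joint): Travel of the sprung bolt, m: 0 to 0.0015 locks the shackle, 0.006 when it has sprung into the dial's notch; the shackle is free above 0.005. It cannot be worked directly. A small red pin in the white window between dial and shackle moves with it, towards the dial when free.
- shackle_grip (a point): Loose steel U-shackle in the lock, legs down: legs 10 x 10, 50 apart along x, crossbar with blue sleeve 34 long, 14 wide, 14 high. Point: middle of the sleeve, 105 above the feet, 55 above the housing while in. Feet stand 50 deep in sockets with 1 mm play. Pinch the sleeve across its width (y axis) from above. Free: draws straight up easily; locked: lifts 4 mm and stops. About 0.16 kg.
- mat_top (a point): Middle of the top face of the flat yellow square mat, 110 x 110, 4 thick, fixed on the table to the right of the station. The shackle is presented above its middle.

How it is judged:
By the outcome, as a careful person would: the job done as asked, in the order asked, and still so for the second after the job is handed in, while the arm keeps its last pose, push and grip.
It also fails if it takes over 72 s, if anything falls off the work surface, if the arm or the gripper's body presses on something with over 40 N, if the wrist force passes 120 N, or if a joint passes its speed limit or range.

## Robot

A 6-joint arm with a two-finger parallel gripper is mounted at the origin on the work surface. World frame = base frame: x ahead of the robot, y to its left, z up, the work surface at z = 0. Lengths are in mm, angles in degrees, forces in N, time in s.
With the tool pointing down it reaches from about 300 to 850 mm from the base axis. Payload 4.2 kg.
Tool frame: the origin (TCP) lies midway between the tips of the shut fingers; the grasp point (between the pads) lies 19 mm behind it (env.grasp_offset is the distance from the TCP to the grasp point, in mm); z points along the fingers, y is the line along which they close (so a half turn about z gives the same grasp; the last joint's range is limited). The gripper opens to 91 mm and grips with 3 to 60 N. Pads are 32 mm wide; open, the fingers measure 118 mm over their backs; the gripper's body (76 mm by 178 mm) begins 60 mm behind the grasp point.
Start: joints at [74.599, 18.312, 89.639, -0, 72.044, -1.146], TCP at [141.591, 557.313, 189.176] pointing down, gripper open.
Joint ranges: [-177.97, 177.97], [-48.28, 115.42], [12.27, 149.76], [-77.06, 257.06], [2.81, 150.46], [-146.56, 146.56]. Speed limits (degrees/s): [147.25, 147.25, 180, 180, 180, 180].

## Interface

Orientations are given as [roll, pitch, yaw] about the fixed x, y, z axes, in that order (R = Rz(yaw) Ry(pitch) Rx(roll)).
In Python, from workcell import env, optics gives the robot as it stands. The module is installed in compiled form; this text tells all that it offers.
- The arm moves only by the tool send_rows, never from a script. Its argument "targets" is a list that holds one entry, the list of rows, each a list of 7 numbers: the turn, a rotation vector about the world's x, y, z scaled (see below), then the shift along the world's x, y, z scaled (see below), then the closure, from -1 (fully open) to 1 (shut). In form: [[[rx, ry, rz, x, y, z, gripper], ...]]. A call has 1 to 12 rows; each row shifts and turns the commanded pose from where the row before left it; what a row does not reach is not made up. The controller multiplies each number of a shift by 0.2 m and each number of a turn by pi/2 rad. A row lasts 1/10 s, in which the tool goes at most 50 mm and 8.59 degrees, less where a joint would pass 70% of its speed; a pose out of reach is approached as far as the arm can. A call with a number of a shift or a turn outside -1 to 1 is refused whole. A call with a gripper value outside its range is refused whole. The fingers move at their own pace and stop on an object; "grip_force" is the grip in N (left out, the last holds). Time passes only in rows, so rows that do not move let the fingers close. It gives the time, the measured TCP pose, the force, the opening and the grip force at its end, in the units of the state.
- env.state(): the state, without advancing time (a new reading comes with each control period).
- optics.grab_frame(name): name is "scene" or "top" or "wrist"; returns (picture, depth): 480x640x3 uint8, red, green, blue; 480x640 float32, mm along the optical axis (not along the pixel's ray), 0 where there is no reading.
- optics.camera_info(name): a dict with "camera_matrix" (3x3 intrinsics, pixels), "R" (3x3) and "t" (3): a world point X has camera coordinates R X + t; the wrist camera has in their place "mount" (4x4, takes a point from camera to tool coordinates, whose origin is the TCP and whose axes are the flange's). Camera axes: x right, y down, z forward; pixel columns grow to the right and rows downward; lengths in mm; the calibration is good to about 2 mm. A picture is of the moment at which its call begins: read the wrist's pose just before it. camera_info takes no time and is no camera call.
- env.job_done(): hands the job in; it is judged then, once.
Trained networks look in the newest picture that a camera, given by its name, has taken for a name from the list of things; names that differ only in an ending like _2 or _b are one class to them, and where a whole thing is asked for, a point or a joint stands for the part that bears it (a point fixed in the world has none). Each returns a list of dicts, best first, with "conf" (0 to 1); they miss things now and then, are a little off and sometimes report something else, mostly with a low value. They report only what shows in the picture. A call takes as long as a camera call.
- optics.silhouettes(camera, name): "mask" (480x640 bool, what is visible of it) and "at" ([column, row] in pixels, amid what is visible of it).
- optics.place_of(camera, name): "at" ([column, row] in pixels: a listed point, or the origin of a listed thing).
The state is a dict: "time_s": time; "qpos": joint angles; "qvel": joint speeds; "effort": joint torques, N m; "ee_pos": TCP position; "ee_rot": TCP orientation; "force": force on the tool from outside, world axes, zero at the start; "torque": the same for the moment, N m; "gripper_width": finger opening in mm; "gripper_force": force on a finger pad.
Only numpy, scipy, OpenCV 4.12 (cv2) and the standard library are available. Lean on these libraries where they do the work, as an engineer would, in place of code of your own. Each camera call takes 0.05 s, during which the arm holds its last target. There are 200 camera calls.

## Working session

There is one attempt and no reset: what is moved stays moved. The work goes in short steps, Python scripts to look and compute and a tool call to move; the robot and the scene stay as the last step left them, time stands still between calls to the robot, and variables do not carry over. Pictures are saved under pics/ and viewed, at most 10 in all, crops included, and the job is handed in when it is done.

Besides the shell and the picture viewer there is one more tool, called after "Call:" as a command line: name --argument value ..., lists and objects as JSON in quotes. send_rows: Moves the arm, as the interface text tells. Its arguments: {"type":"object","properties":{"targets":{"type":"array"},"grip_force":{"type":"number"}},"required":["targets"]}

```bash
mkdir -p pics; cat > h.py <<'E'
import numpy as np, cv2
from workcell import env, optics
from scipy.spatial.transform import Rotation as Rn
def cam(c):
    i=optics.camera_info(c); K=np.array(i["camera_matrix"])
    if "R" in i: return K,np.array(i["R"]),np.array(i["t"]).ravel()
    s=env.state(); M=np.array(i["mount"]); Rt=Rn.from_euler('xyz',s["ee_rot"],degrees=True).as_matrix()
    Rw=Rt@M[:3,:3]; tw=Rt@M[:3,3]+np.array(s["ee_pos"]); return K,Rw.T,-Rw.T@tw
def atz(c,uv,z):
    K,R,t=cam(c); d=R.T@np.linalg.solve(K,[uv[0],uv[1],1]); o=-R.T@t
    return o+d*(z-o[2])/d[2]
def cloud(c,D):
    K,R,t=cam(c); v,u=np.mgrid[:480,:640]
    P=np.stack([(u-K[0,2])/K[0,0]*D,(v-K[1,2])/K[1,1]*D,D],-1)
    return (P-t)@R
def save(p,n): cv2.imwrite('pics/'+n,cv2.cvtColor(p,cv2.COLOR_RGB2BGR))
E
python3 - <<'E'
from h import *
np.set_printoptions(precision=1,suppress=True)
print(env.state())
hs=dict(bar_grip=34,bar_seat=104,lock_top=68,dial_grip=96,shackle_grip=123,mat_top=4)
ims=[]
for c in("top","scene"):
    p,D=optics.grab_frame(c); C=cloud(c,D); save(p,c+'.png')
    for n,z in hs.items():
        for r in optics.place_of(c,n)[:2]:
            u,v=map(int,np.round(r["at"])); 
            print(c,n,round(r["conf"],2),u,v,atz(c,r["at"],z),C[min(v,479),min(u,639)])
E
```

```text
{'time_s': 0.0, 'qpos': array([74.6, 18.4, 89.7, -0. , 72. , -1.1]), 'qvel': array([ 0., -0.,  0., -0.,  0.,  0.]), 'effort': array([ -0. , -41.2, -23.2,   0.1,   0. ,  -0. ]), 'ee_pos': array([141.4, 556.8, 188.3]), 'ee_rot': array([-179.9,   -0. ,  165.7]), 'force': array([-0.7,  0.2,  0.6]), 'torque': array([-0., -0.,  0.]), 'gripper_force': 0.0, 'gripper_width': 90.86407799555057}
top bar_seat 0.73 318 246 [542.4  -2.6 104. ] [549.7  -0.8  34.3]
top lock_top 0.82 410 256 [ 526.  -221.5   68. ] [ 525.1 -220.3   73.1]
top lock_top 0.26 317 247 [543.2   2.2  68. ] [546.7   1.5  41. ]
top dial_grip 0.87 416 238 [ 566.6 -231.6   96. ] [ 564.4 -228.9  110.1]
top shackle_grip 0.61 413 276 [ 475.6 -219.5  123. ] [ 475.  -218.7  131.8]
top mat_top 0.69 462 251 [ 544.  -360.2    4. ] [ 544.6 -359.6    5.5]
scene bar_grip 0.94 405 192 [493.3 320.2  34. ] [496.3 316.2  36.6]
scene bar_seat 0.69 327 236 [532.8   4.3 104. ] [481.6  49.2  38.4]
scene lock_top 0.82 241 296 [ 516.7 -217.4   68. ] [ 545.6 -229.9  107.4]
scene lock_top 0.69 223 268 [ 425.5 -202.4   68. ] [ 479.3 -223.6  128.4]
scene dial_grip 0.78 247 305 [ 562.  -229.5   96. ] [ 571.5 -233.9  108.1]
scene shackle_grip 0.79 223 269 [ 478.  -222.9  123. ] [ 484.4 -226.2  131.6]
scene shackle_grip 0.35 239 300 [ 563.2 -242.7  123. ] [ 523.4 -226.2   70.6]
scene mat_top 0.84 187 363 [ 533.1 -366.7    4. ] [ 534.8 -366.7    5.7]
scene mat_top 0.57 403 191 [464.4 350.9   4. ] [489.5 316.1  36.1]
```

View pics/top.png

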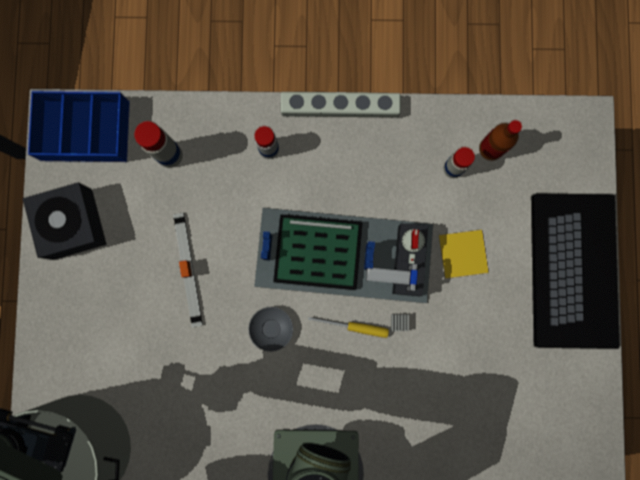

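View pics/scene.png

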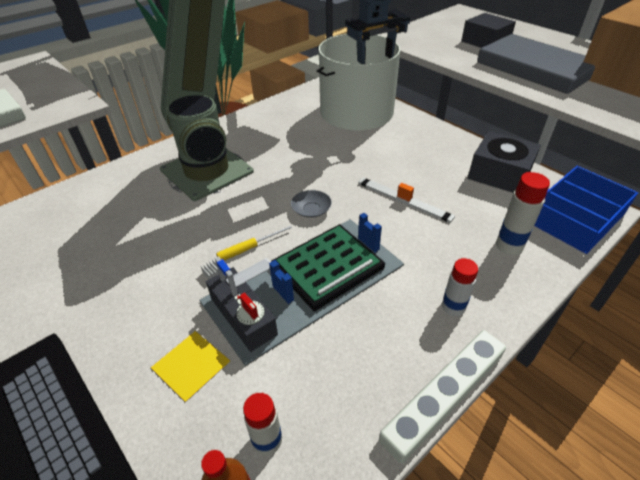

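The top view shows the bar from (180,217) to (197,322), with its block at (186,268). The station has blue forks at (266,246) and (370,254), the lock is at (412,256) and the mat at (464,254). In the scene view the gripper starts close to a large pot, so I'll lift first and then go over the bar.

Call:
send_rows --targets '[[[0,0,0,0,0,0.25,-1],[0,0,0,0,0,0.25,-1],[0,0,0,0.2,-0.13,0.1,-1],[0,0,0.065,0.2,-0.13,0,-1],[0,0,0.065,0.2,-0.14,0,-1],[0,0,0.065,0.2,-0.14,0,-1],[0,0,0.065,0.2,-0.14,0,-1],[0,0,0,0.2,-0.14,0,-1],[0,0,0,0.2,-0.14,0,-1],[0,0,0,0.16,-0.1,0,-1],[0,0,0,0,0,0,-1],[0,0,0,0,0,0,-1]]]'

```text
time_s: 1.9
ee_pos: [452.5, 345.8, 308.2]
ee_rot: [180.0, -0.1, -171.0]
force: [-0.3, 0.6, 0.3]
gripper_width: 91.1
gripper_force: 0.0
```

```bash
cat > look.py <<'E'
from h import *
import sys
np.set_printoptions(precision=1,suppress=True)
# usage: look.py pic name:z ...
s=env.state(); print(s["time_s"],s["ee_pos"],s["ee_rot"],s["qpos"],s["gripper_width"],s["force"],s["torque"])
p,D=optics.grab_frame("wrist"); C=cloud("wrist",D); save(p,sys.argv[1]+'.png'); np.save('pics/'+sys.argv[1],C)
for a in sys.argv[2:]:
    n,z=a.split(':')
    for r in optics.place_of("wrist",n)[:1]: print(n,round(r["conf"],2),np.array(r["at"]),atz("wrist",r["at"],float(z)))
    for r in optics.silhouettes("wrist",n)[:1]:
        m=r["mask"]&(D>0); Q=C[m]; h=Q[:,2]; top=Q[h>np.percentile(h,95)-5]
        for lab,q in(("all",Q),("top",top)):
            (cx,cy),(w,l),ang=cv2.minAreaRect(q[:,:2].astype(np.float32))
            print(' ',lab,round(r["conf"],2),len(q),"ctr",round(cx,1),round(cy,1),"size",round(w,1),round(l,1),"ang",round(ang,1),"z",np.percentile(q[:,2],[5,50,95]))
E
python3 look.py w1 bar_grip:34
```

```text
1.9 [452.5 345.8 308.2] [ 180.    -0.1 -171. ] [ 36.2  15.1  77.4   0.   87.6 -62.8] 91.125485138331 [-0.3  0.6  0.3] [ 0.1  0.1 -0. ]
bar_grip 0.78 [302.5 220.5] [488.3 329.1  34. ]
  all 0.77 4959 ctr 483.5 323.7 size 273.9 27.2 ang 11.4 z [ 7.6  9.3 47.2]
  top 0.77 632 ctr 489.8 325.6 size 39.9 20.0 ang 11.5 z [45.3 46.9 48.4]
```

Call:
send_rows --targets '[[[0,0,0.028,0.1,-0.05,-0.2,-1],[0,0,0,0.086,-0.05,-0.2,-1],[0,0,0,0,0,-0.25,-1],[0,0,0,0,0,-0.25,-1],[0,0,0,0,0,-0.25,-1],[0,0,0,0,0,-0.15,-1],[0,0,0,0,0,-0.1,-1],[0,0,0,0,0,-0.06,-1],[0,0,0,0,0,0,-1],[0,0,0,0,0,0,1],[0,0,0,0,0,0,1],[0,0,0,0,0,0,1]]]' --grip_force 40

```text
time_s: 3.25
ee_pos: [490.2, 326.8, 17.9]
ee_rot: [179.9, 0.1, -168.3]
force: [0.2, 0.1, 0.5]
gripper_width: 70.4
gripper_force: 0.0
```

Call:
send_rows --targets '[[[0,0,0,0,0,0,1],[0,0,0,0,0,0,1],[0,0,0,0,0,0,1],[0,0,0,0,0,0,1]]]'

```text
time_s: 3.65
ee_pos: [489.5, 326.2, 16.6]
ee_rot: [180.0, 0.0, -168.3]
force: [0.3, 0.5, -0.4]
gripper_width: 37.7
gripper_force: 0.0
```

Call:
send_rows --targets '[[[0,0,0,0,0,0,1],[0,0,0,0,0,0,1],[0,0,0,0,0,0,1],[0,0,0,0,0,0,1],[0,0,0,0,0,0.05,1],[0,0,0,0,0,0.15,1],[0,0,0,0,0,0.25,1],[0,0,0,0,0,0.25,1],[0,0,0,0,0,0.25,1],[0,0,0,0,0,0.25,1]]]'

```text
time_s: 4.65
ee_pos: [488.8, 325.8, 259.0]
ee_rot: [180.0, 0.0, -168.3]
force: [1.2, 0.4, -1.6]
gripper_width: 19.6
gripper_force: 40.0
```

```bash
python3 - <<'E'
from h import *
np.set_printoptions(precision=1,suppress=True)
for c in("top","scene"):
    p,D=optics.grab_frame(c); C=cloud(c,D); hsv=cv2.cvtColor(p,cv2.COLOR_RGB2HSV)
    box=(C[...,0]>400)&(C[...,0]<680)&(C[...,1]>-330)&(C[...,1]<230)&(D>0)
    b=box&(abs(hsv[...,0].astype(int)-112)<15)&(hsv[...,1]>110)&(C[...,2]>60)&(C[...,2]<100)
    P=C[b]; 
    for lo,hi in((60,200),(-170,-30)):
        q=P[(P[:,1]>lo)&(P[:,1]<hi)]; 
        if len(q)>5: print(c,len(q),cv2.minAreaRect(q[:,:2].astype(np.float32)),q.mean(0),q.min(0),q.max(0))
    h=box&(C[...,1]<-150)&(abs(C[...,2]-68)<8); q=C[h]; print(' housing',len(q),cv2.minAreaRect(q[:,:2].astype(np.float32)),q.mean(0))
    h=box&(abs(C[...,2]-41)<5)&(abs(C[...,1])<90); q=C[h]; print(' shell',len(q),cv2.minAreaRect(q[:,:2].astype(np.float32)),q.mean(0))
E
python3 -c "
from h import *
i=optics.camera_info('wrist');print(i)"
```

```text
top 194 ((547.7323608398438, 124.2719497680664), (16.16371726989746, 63.87818145751953), 85.60928344726562) [548.1 123.5  77.7] [515.9 114.4  60.8] [579.6 133.1  92.2]
top 187 ((527.409423828125, -124.26546478271484), (16.107189178466797, 62.77899932861328), 84.82831573486328) [ 527.4 -123.8   77.9] [ 496.7 -133.8   60.2] [ 558.9 -114.2   93.3]
 housing 1757 ((520.9649658203125, -205.9864044189453), (103.66020202636719, 170.18850708007812), 85.15571594238281) [ 513.2 -216.9   69.5]
 shell 1406 ((541.1419067382812, 0.3951568603515625), (169.124267578125, 178.59024047851562), 0.48283320665359497) [540.   -0.6  38.7]
scene 229 ((549.7877807617188, 122.21835327148438), (15.809309959411621, 61.52481460571289), 84.59664154052734) [551.6 120.   73.8] [519.6 112.5  60.1] [580.2 131.8  88.3]
scene 294 ((528.4796752929688, -125.40950012207031), (16.34112548828125, 66.7712631225586), 85.36875915527344) [ 530.7 -127.    75.8] [ 495.4 -135.6   60.2] [ 561.8 -115.7   88.1]
 housing 2094 ((520.0747680664062, -204.9710235595703), (105.09593963623047, 173.109130859375), 85.35062408447266) [ 524.1 -223.    68.8]
 shell 807 ((539.4918212890625, -2.3629684448242188), (179.12310791015625, 136.7539825439453), 85.39195251464844) [549.8  -6.2  38.2]
{'camera_matrix': array([[422.12314556,   0.        , 322.38647678],
       [  0.        , 422.12314556, 236.02792251],
       [  0.        ,   0.        ,   1.        ]]), 'mount': array([[-3.75302567e-04, -9.67607941e-01, -2.52457384e-01,
         7.04972935e+01],
       [ 9.99999898e-01, -3.00029332e-04, -3.36657871e-04,
        -6.91241551e-01],
       [ 2.50008209e-04, -2.52457485e-01,  9.67607956e-01,
        -1.94395102e+02],
       [ 0.00000000e+00,  0.00000000e+00,  0.00000000e+00,
         1.00000000e+00]])}
```

Call:
send_rows --targets '[[[0,0,-0.091,0.025,-0.163,0,1],[0,0,-0.091,0.025,-0.163,0,1],[0,0,-0.091,0.025,-0.163,0,1],[0,0,-0.091,0.025,-0.163,0,1],[0,0,-0.091,0.025,-0.163,0,1],[0,0,-0.091,0.025,-0.163,0,1],[0,0,-0.091,0.025,-0.163,0,1],[0,0,-0.091,0.025,-0.163,0,1],[0,0,-0.091,0.025,-0.163,0,1],[0,0,-0.091,0.022,-0.164,0,1],[0,0,-0.091,0,0,-0.1,1],[0,0,-0.091,0,0,-0.15,1]]]'

```text
time_s: 5.95
ee_pos: [539.5, -1.2, 206.7]
ee_rot: [179.8, -0.0, 92.9]
force: [0.2, -0.3, -2.8]
gripper_width: 19.3
gripper_force: 40.0
```

Call:
send_rows --targets '[[[0,0,-0.09,0,0,-0.15,1],[0,0,0,0,0,-0.1,1],[0,0,0,0,0,0,1],[0,0,0,0,0,0,1],[0,0,0,0,0,0,1]]]'

```text
time_s: 6.45
ee_pos: [539.7, 0.0, 157.8]
ee_rot: [179.9, -0.0, 85.3]
force: [0.8, -0.7, -1.5]
gripper_width: 19.2
gripper_force: 40.0
```

```bash
python3 look.py w2 bar_grip:120 bar_seat:104; python3 - <<'E'
from h import *
for c in("top","scene"):
    p,D=optics.grab_frame(c); save(p,c+'2.png')
    C=cloud(c,D)
    for r in optics.silhouettes(c,"bar_grip")[:1]:
        m=r["mask"]&(D>0)&(C[...,2]>100)&(C[...,2]<150); q=C[m]; print(c,r["conf"],len(q),cv2.minAreaRect(q[:,:2].astype(np.float32)),q.mean(0))
a=cv2.imread('pics/w2.png');b=cv2.imread('pics/scene2.png')[120:360,160:440]
cv2.imwrite('pics/c2.png',cv2.resize(np.hstack([cv2.resize(a,(640,480)),cv2.resize(b,(560,480))]),(800,320)))
E
```

```text
6.45 [539.7   0.  157.8] [179.9  -0.   85.3] [-1.2 16.3 97.2  0.  66.3  3.5] 19.22983759843021 [ 0.8 -0.7 -1.5] [-0.1  0.  -0. ]
bar_grip 0.83 [324.4 290. ] [539.7 -23.1 120. ]
  all 0.83 18992 ctr 540.2 25.7 size 196.1 41.2 ang 82.8 z [149.5 150.8 188.7]
  top 0.83 3001 ctr 540.9 5.9 size 27.4 19.9 ang 85.1 z [186.8 188.4 189.5]
  all 0.95 50052 ctr 539.0 12.1 size 282.4 202.4 ang 85.4 z [ 6.2 31.3 39.5]
  top 0.95 7483 ctr 536.0 2.5 size 262.8 140.9 ang 85.4 z [36.  38.1 85.4]
top 0.7 159 ((539.8989868164062, -1.7162322998046875), (284.8238220214844, 25.98299217224121), 85.08403778076172) [540.11289554  -2.20340497 148.00294342]
scene 0.76 628 ((539.5886840820312, -1.4452972412109375), (287.0032043457031, 29.986433029174805), 85.12060546875) [544.6917189  -14.38002731 147.36938767]
```

View pics/c2.png

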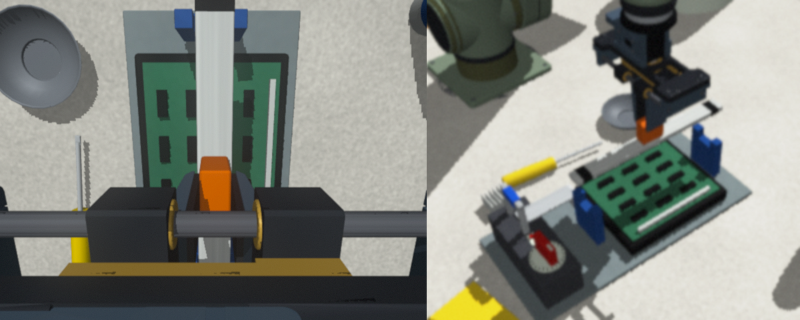

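```bash
python3 - <<'E'
from h import *
C=np.load('pics/w2.npy'); p=cv2.imread('pics/w2.png'); hsv=cv2.cvtColor(p,cv2.COLOR_BGR2HSV)
b=(abs(hsv[...,0].astype(int)-112)<15)&(hsv[...,1]>110)&(C[...,2]>76)&(C[...,2]<100)&(C[...,1]>60)
q=C[b]; print(len(q),q.min(0),q.max(0),cv2.minAreaRect(q[:,:2].astype(np.float32)),np.percentile(q[:,2],[5,50,95]))
s=(C[...,2]>146)&(C[...,2]<156)
for lo,hi in((30,60),(60,90),(90,120),(110,135)):
    k=C[s&(C[...,1]>lo)&(C[...,1]<hi)]; print(lo,len(k),np.percentile(k[:,0],[1,50,99]),k[:,2].mean())
E
```

```text
1317 [515.40885848 115.1595648   82.38732776] [579.01156118 135.02002628  87.26514197] ((547.2537231445312, 125.28890991210938), (15.660489082336426, 63.15184020996094), 85.44639587402344) [83.74226492 84.97654783 86.17231886]
30 3401 [530.67005408 543.83862597 556.94195396] 150.51792534319452
60 3827 [533.2219537  546.39359702 559.58356871] 150.534258125466
90 4329 [535.70968451 548.92655575 562.19636529] 150.5346355520311
110 1930 [537.10200469 549.37178062 562.81553197] 150.60745949872415
```

Call:
send_rows --targets '[[[0,0,0.003,-0.014,0.005,-0.05,1],[0,0,0,0,0,-0.1,1],[0,0,0,0,0,-0.08,1],[0,0,0,0,0,-0.01,1],[0,0,0,0,0,0,1],[0,0,0,0,0,0,1]]]'

```text
time_s: 7.5
ee_pos: [536.6, 1.0, 109.1]
ee_rot: [179.9, -0.0, 85.6]
force: [0.6, -0.3, -1.9]
gripper_width: 19.5
gripper_force: 40.0
```

```bash
python3 - <<'E'
from h import *
s=env.state();print(s["ee_pos"],s["ee_rot"])
p,D=optics.grab_frame("wrist"); C=cloud("wrist",D); save(p,'w3.png')
hsv=cv2.cvtColor(p,cv2.COLOR_RGB2HSV)
b=(abs(hsv[...,0].astype(int)-112)<15)&(hsv[...,1]>110)&(C[...,2]>76)&(C[...,2]<92)&(C[...,1]>100)
q=C[b]; print(len(q),q.min(0),q.max(0),cv2.minAreaRect(q[:,:2].astype(np.float32)))
s=(C[...,2]>94)&(C[...,2]<104)
for lo,hi in((30,60),(60,90),(90,120)):
    k=C[s&(C[...,1]>lo)&(C[...,1]<hi)]; print(lo,len(k),np.percentile(k[:,0],[1,50,99]),k[:,2].mean())
E
```

```text
[536.62366648   1.00143185 109.09018889] [ 1.79921850e+02 -5.04992771e-03  8.55592566e+01]
1843 [515.29555842 114.53898377  76.01369909] [579.03571046 130.60421401  87.27542932] ((547.1519165039062, 123.35308074951172), (12.841938972473145, 63.61183547973633), 85.18873596191406)
30 3400 [527.35031834 540.52165432 553.53561092] 101.89598702519955
60 3808 [529.79521625 542.92947047 555.98644359] 101.87855005632711
90 4292 [532.15786333 545.34704946 558.52611513] 101.90423697521821
```

Call:
send_rows --targets '[[[0,0,0,0.001,0,-0.04,1],[0,0,0,0,0,-0.04,1],[0,0,0,0,0,-0.02,1],[0,0,0,0,0,-0.005,1],[0,0,0,0,0,0,1],[0,0,0,0,0,0,1]]]'

```text
time_s: 8.15
ee_pos: [536.5, 1.0, 87.6]
ee_rot: [180.0, -0.0, 85.6]
force: [0.8, -0.6, -1.9]
gripper_width: 19.7
gripper_force: 40.0
```

Call:
send_rows --targets '[[[0,0,0,0,0,-0.005,1],[0,0,0,0,0,-0.003,1],[0,0,0,0,0,0,1],[0,0,0,0,0,0,1]]]'

```text
time_s: 8.55
ee_pos: [536.5, 1.0, 86.4]
ee_rot: [180.0, -0.0, 85.6]
force: [-0.0, 0.3, 2.0]
gripper_width: 19.8
gripper_force: 40.0
```

Call:
send_rows --targets '[[[0,0,0,0,0,-0.002,1],[0,0,0,0,0,0,-1],[0,0,0,0,0,0,-1],[0,0,0,0,0,0,-1],[0,0,0,0,0,0,-1],[0,0,0,0,0,0,-1],[0,0,0,0,0,0.1,-1],[0,0,0,0,0,0.2,-1],[0,0,0,0,-0.05,0.25,-1],[0,0,0,0,-0.2,0.2,-1],[0,0,0,0,-0.2,0.2,-1],[0,0,0,0,-0.2,0,-1]]]'

```text
time_s: 9.75
ee_pos: [538.9, -120.9, 271.1]
ee_rot: [179.3, 0.1, 85.6]
force: [0.2, -0.1, -0.8]
gripper_width: 91.1
gripper_force: 0.0
```

```bash
python3 look.py w4 dial_grip:96 shackle_grip:123 bar_grip:104; python3 - <<'E'
from h import *
C=np.load('pics/w4.npy')
s=(C[...,2]>72)&(C[...,2]<86)&(C[...,1]>-160)
for y in range(-150,150,30):
    k=C[s&(abs(C[...,1]-y)<8)]
    if len(k)>50: print(y,len(k),np.percentile(k[:,0],[1,50,99]),np.percentile(k[:,2],[5,50,95]))
E
```

```text
9.75 [ 538.9 -120.9  271.1] [179.3   0.1  85.6] [-13.8  13.6  84.6   0.   81.2  -9.5] 91.12579959169804 [ 0.2 -0.1 -0.8] [-0.1 -0.   0. ]
dial_grip 0.7 [352.7 314.7] [ 557.7 -227.5   96. ]
  all 0.75 1733 ctr 564.6 -170.9 size 152.1 52.7 ang 86.5 z [ 68.   70.4 103.9]
  top 0.75 256 ctr 544.0 -168.4 size 41.6 145.0 ang 15.3 z [ 99.4 103.3 106.4]
  all 0.73 467 ctr 469.3 -225.6 size 9.4 63.8 ang 85.4 z [ 62.3  84.2 104.4]
  top 0.73 74 ctr 471.8 -222.6 size 2.8 58.8 ang 85.3 z [ 99.7 102.7 106.8]
bar_grip 0.94 [309.5  62.5] [535.4   0.4 104. ]
  all 0.73 6521 ctr 529.4 -51.1 size 196.8 29.0 ang 85.0 z [ 74.4  76.1 113.8]
  top 0.73 1432 ctr 535.0 -7.3 size 39.7 19.5 ang 85.1 z [111.7 113.2 114.5]
-150 219 [510.23082068 523.73423619 535.76191539] [74.96397001 76.20195404 77.40380268]
-120 725 [493.83801606 523.16285903 554.8666637 ] [74.83137605 76.51369162 82.83456925]
-90 514 [515.01243375 527.59926881 540.4897318 ] [74.55325025 75.95198899 77.26596733]
-60 541 [517.60949187 530.31224151 542.98656891] [74.40089805 75.71662841 76.99710492]
-30 457 [519.76116316 532.15555701 545.52623699] [74.35377756 75.54122066 77.44872689]
0 80 [522.19183162 546.44644484 548.28501463] [73.87227181 75.09279447 76.61527371]
30 654 [524.81661127 537.55762308 550.43215708] [73.79377997 75.17717212 76.49760047]
```

View pics/w4.png

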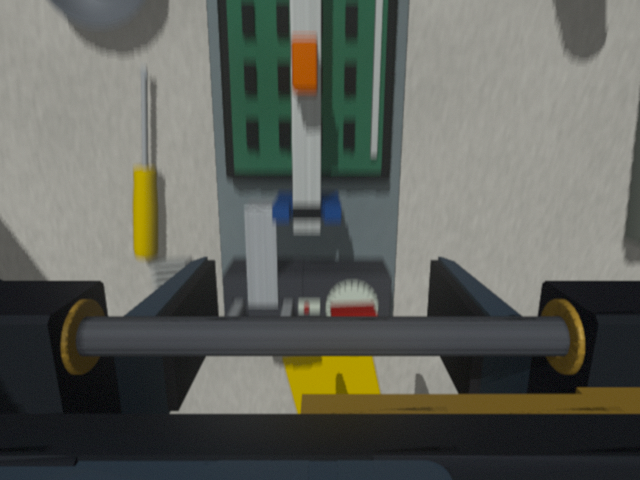

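The bar sits in both forks: fork at (306,208), block at (305,65). The dial at (352,310) is half hidden by the gripper. I'll turn the tool 90° and look from a better place.

Call:
send_rows --targets '[[[0,0,0.091,0.036,-0.054,0,-1],[0,0,0.091,0.036,-0.054,0,-1],[0,0,0.091,0.036,-0.054,0,-1],[0,0,0.091,0.036,-0.054,0,-1],[0,0,0.091,0.036,-0.054,0,-1],[0,0,0.091,0.036,-0.054,0,-1],[0,0,0.091,0.036,-0.054,0,-1],[0,0,0.091,0.036,-0.054,0,-1],[0,0,0.091,0.036,-0.054,0,-1],[0,0,0.091,0.036,-0.054,0,-1],[0,0,0.09,0,0,0,-1],[0,0,0,0,0,0,-1]]]'

```text
time_s: 11.3
ee_pos: [608.6, -226.4, 264.4]
ee_rot: [180.0, -0.1, 175.6]
force: [0.4, -0.1, -0.5]
gripper_width: 91.3
gripper_force: 0.0
```

Call:
send_rows --targets '[[[0,0,0,0,0,0,-1],[0,0,0,0,0,0,-1]]]'

```text
time_s: 11.5
ee_pos: [608.2, -226.7, 265.2]
ee_rot: [180.0, -0.0, 175.5]
force: [-0.0, -1.0, 0.1]
gripper_width: 91.1
gripper_force: 0.0
```

```bash
cat >dial.py <<'E'
from h import *
import sys
np.set_printoptions(precision=1,suppress=True)
C=np.load('pics/%s.npy'%sys.argv[1]); p=cv2.imread('pics/%s.png'%sys.argv[1]); hsv=cv2.cvtColor(p,cv2.COLOR_BGR2HSV)
red=((hsv[...,0]<8)|(hsv[...,0]>172))&(hsv[...,1]>130)&(C[...,1]<-150)&(C[...,0]>540)
for lo,hi in((98,120),):
    q=C[red&(C[...,2]>lo)&(C[...,2]<hi)]; print(len(q),cv2.minAreaRect(q[:,:2].astype(np.float32)),q.mean(0))
blu=(abs(hsv[...,0].astype(int)-112)<15)&(hsv[...,1]>110)&(C[...,1]<-170)&(C[...,2]>118)&(C[...,2]<140)
q=C[blu]; print('sleeve',len(q),len(q) and cv2.minAreaRect(q[:,:2].astype(np.float32)),q.mean(0))
q=C[(abs(C[...,2]-68)<4)&(C[...,1]<-180)]; print('house',cv2.minAreaRect(q[:,:2].astype(np.float32)),q[:,2].mean())
E
python3 look.py w5 dial_grip:96 shackle_grip:123; python3 dial.py w5
```

```text
11.5 [ 608.2 -226.7  265.2] [180.   -0.  175.5] [ -21.5   23.4   71.     0.    85.5 -107. ] 91.1358787476798 [-0.  -1.   0.1] [0.1 0.  0. ]
dial_grip 0.69 [314.6 156. ] [ 562.3 -230.7   96. ]
  all 0.57 2721 ctr 563.3 -227.2 size 53.0 50.8 ang 84.9 z [ 70.8  72.5 107.8]
  top 0.57 828 ctr 563.7 -227.2 size 12.9 43.8 ang 87.8 z [105.4 106.9 108.4]
shackle_grip 0.56 [314.9  34.7] [ 473.2 -222.8  123. ]
  all 0.71 1477 ctr 477.6 -220.1 size 13.8 53.4 ang 85.0 z [109.3 128.3 130. ]
  top 0.71 1355 ctr 477.6 -220.1 size 13.8 53.2 ang 85.0 z [126.  128.4 130. ]
915 ((645.714599609375, -276.51507568359375), (37.94821548461914, 233.50204467773438), 62.0890998840332) [ 611.9 -253.8  109. ]
sleeve 965 ((473.7250671386719, -219.76158142089844), (13.721667289733887, 34.024986267089844), 84.9694595336914) [ 473.7 -219.9  128.8]
house ((640.962890625, -272.7565002441406), (111.36702728271484, 442.43841552734375), 68.09085083007812) 67.73846296552914
```

View pics/w5.png

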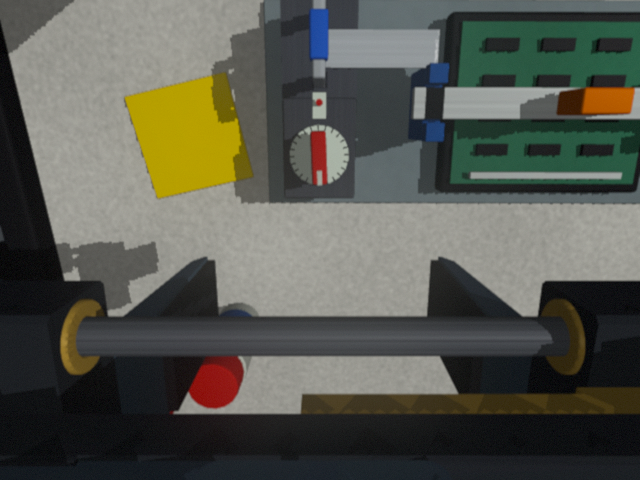

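The dial's bar is at (319,155), almost along the station's x. The red pin shows at (318,101) and the shackle's blue sleeve at (318,35). Both are clear to reach, so I'll pinch the dial with a modest grip that also limits the torque.

Call:
send_rows --targets '[[[0,0,0.0255,-0.1,-0.002,-0.1,0],[0,0,0,-0.1,0,-0.2,0],[0,0,0,-0.022,0,-0.2,0],[0,0,0,0,0,-0.1,0],[0,0,0,0,0,-0.1,0],[0,0,0,0,0,-0.1,0],[0,0,0,0,0,-0.08,0],[0,0,0,0,0,-0.05,0],[0,0,0,0,0,-0.005,0],[0,0,0,0,0,0,0.3],[0,0,0,0,0,0,1],[0,0,0,0,0,0,1]]]' --grip_force 18

```text
time_s: 12.95
ee_pos: [564.5, -228.2, 79.2]
ee_rot: [-180.0, 0.1, 177.9]
force: [0.5, 0.2, 0.5]
gripper_width: 24.4
gripper_force: 0.0
```

Call:
send_rows --targets '[[[0,0,0,0,0,0,1],[0,0,0,0,0,0,1],[0,0,0,0,0,0,1],[0,0,0,0,0,0,1],[0,0,0,0,0,0,1]]]'

```text
time_s: 13.45
ee_pos: [564.2, -226.5, 78.9]
ee_rot: [179.9, 0.0, 177.8]
force: [0.9, 5.3, 4.4]
gripper_width: 12.5
gripper_force: 18.0
```

```bash
cat >st.py <<'E'
from h import *
np.set_printoptions(precision=2,suppress=True)
s=env.state()
for k in("time_s","ee_pos","ee_rot","force","torque","gripper_width","effort"): print(k,s[k])
E
python3 st.py
```

```text
time_s 13.45
ee_pos [ 564.2  -226.54   78.89]
ee_rot [179.87   0.04 177.82]
force [0.9  5.28 4.35]
torque [ 1.04 -0.01 -0.04]
gripper_width 12.506134808028117
effort [ -3.03 -43.8  -20.47  -1.51  -0.55  -0.03]
```

Call:
send_rows --targets '[[[0,0,-0.04,0,0.007,0,1],[0,0,-0.045,0,0,0,1],[0,0,-0.045,0,0,0,1],[0,0,-0.045,0,0,0,1],[0,0,-0.045,0,0,0,1],[0,0,0,0,0,0,1],[0,0,0,0,0,0,1]]]'

```text
time_s: 14.15
ee_pos: [564.1, -226.9, 78.8]
ee_rot: [-180.0, 0.1, 158.1]
force: [-1.1, 0.1, 3.5]
gripper_width: 12.7
gripper_force: 18.0
```

```bash
python3 st.py; python3 - <<'E'
from h import *
for c in("scene","top"):
    p,D=optics.grab_frame(c); save(p,c+'5.png')
a=cv2.imread('pics/scene5.png')[230:350,180:300]; b=cv2.imread('pics/top5.png')[200:310,360:470]
cv2.imwrite('pics/c5.png',np.hstack([cv2.resize(a,(400,400),interpolation=2),cv2.resize(b,(400,400),interpolation=2)]))
E
```

```text
time_s 14.15
ee_pos [ 564.11 -226.94   78.85]
ee_rot [-179.98    0.07  158.13]
force [-1.14  0.13  3.53]
torque [ 0.08  0.11 -0.01]
gripper_width 12.733035532527508
effort [  0.06 -43.23 -19.52  -0.09  -0.15  -0.04]
```

View pics/c5.png

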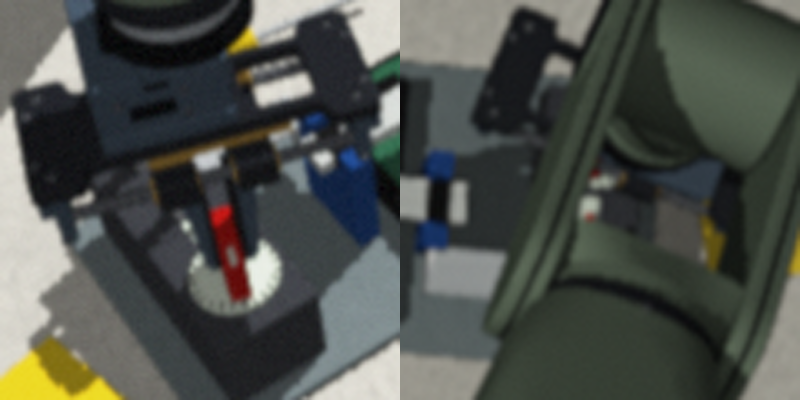

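The top crop at (590,208) shows the white window with its red pin still on the shackle side, so it's locked. I'll turn on in small steps, watching the torque and the pin.

```bash
cat >pin.py <<'E'
from h import *
np.set_printoptions(precision=2,suppress=True)
s=env.state(); print(s["ee_rot"][2],"tz",s["torque"][2],"f",s["force"],s["gripper_width"])
for c in("top",):
    p,D=optics.grab_frame(c); w=p[246:268,404:422].astype(int); r=np.clip(w[...,0]-w[...,1:].max(-1)-25,0,None); g=(w.min(-1)>110)
    v,u=np.mgrid[:22,:18]; m=(v>6)
    print("pin",(r*m).sum(),((r*m*v).sum()/max(1,(r*m).sum())+246),"white rows",(g*v).sum()/max(1,g.sum())+246,g.sum())
E
python3 pin.py
```

```text
158.10546560607156 tz -0.034188292035205986 f [0.17 0.75 4.89] 12.409717271891664
pin 31 259.1290322580645 white rows 254.45454545454547 33
```

Call:
send_rows --targets '[[[0,0,-0.025,0,0,0,1],[0,0,-0.025,0,0,0,1],[0,0,-0.025,0,0,0,1],[0,0,-0.025,0,0,0,1],[0,0,0,0,0,0,1]]]'

```text
time_s: 14.8
ee_pos: [564.1, -227.1, 78.9]
ee_rot: [-180.0, 0.1, 149.1]
force: [-1.3, -1.4, 5.5]
gripper_width: 12.5
gripper_force: 18.0
```

```bash
python3 pin.py
```

```text
149.0760361298659 tz -0.07383815145412843 f [-1.27 -1.35  5.49] 12.549829157494786
pin 52 259.13461538461536 white rows 253.75757575757575 33
```

Call:
send_rows --targets '[[[0,0,-0.025,0,0,0,1],[0,0,-0.025,0,0,0,1],[0,0,-0.025,0,0,0,1],[0,0,-0.025,0,0,0,1],[0,0,0,0,0,0,1]]]'

```text
time_s: 15.35
ee_pos: [563.9, -227.3, 78.9]
ee_rot: [-180.0, 0.1, 140.1]
force: [-1.6, -1.1, 5.7]
gripper_width: 12.4
gripper_force: 18.0
```

```bash
python3 pin.py
```

```text
140.07518672808473 tz -0.0948930675375165 f [-1.63 -1.08  5.7 ] 12.424413644582192
pin 40 259.15 white rows 254.53333333333333 30
```

Call:
send_rows --targets '[[[0,0,-0.025,0,0,0,1],[0,0,-0.025,0,0,0,1],[0,0,-0.025,0,0,0,1],[0,0,-0.025,0,0,0,1],[0,0,-0.025,0,0,0,1],[0,0,0,0,0,0,1]]]'

```text
time_s: 16.0
ee_pos: [563.7, -227.6, 78.9]
ee_rot: [-179.9, 0.1, 128.8]
force: [-2.1, -1.4, 5.6]
gripper_width: 12.7
gripper_force: 18.0
```

```bash
python3 pin.py
```

```text
128.80283341943507 tz -0.23913741512269748 f [-2.11 -1.4   5.55] 12.700999253060614
pin 80 257.65 white rows 255.46666666666667 15
```

```bash
python3 - <<'E'
from h import *
p,D=optics.grab_frame("top"); save(p,'top6.png')
f=lambda n:cv2.resize(cv2.imread(n)[235:275,392:432],(400,400),interpolation=0)
cv2.imwrite('pics/c6.png',np.hstack([f('pics/top5.png'),f('pics/top6.png')]))
E
python3 pin.py
```

```text
128.8244021760238 tz -0.25970891011986846 f [-1.81 -1.56  5.31] 12.656616351355206
pin 97 257.54639175257734 white rows 255.94117647058823 17
```

View pics/c6.png

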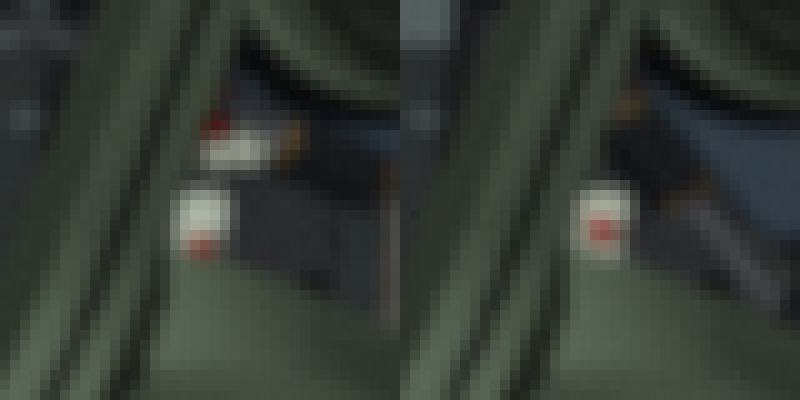

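The right crop shows the pin moved up towards the dial, at about (603,232), so the bolt has clicked. A small extra turn gives some margin.

Call:
send_rows --targets '[[[0,0,-0.017,0,0,0,1],[0,0,-0.016,0,0,0,1],[0,0,0,0,0,0,1],[0,0,0,0,0,0,1]]]'

```text
time_s: 16.55
ee_pos: [563.7, -227.5, 78.9]
ee_rot: [-180.0, 0.1, 125.9]
force: [-2.0, -1.3, 5.8]
gripper_width: 12.8
gripper_force: 18.0
```

```bash
python3 pin.py
```

```text
125.8795391272663 tz -0.10980498503213913 f [-1.95 -1.25  5.83] 12.764351549598594
pin 84 257.2738095238095 white rows 256.6 20
```

Call:
send_rows --targets '[[[0,0,-0.014,0,0,0,1],[0,0,-0.014,0,0,0,1],[0,0,0,0,0,0,1],[0,0,0,0,0,0,1]]]'

```text
time_s: 17.0
ee_pos: [563.7, -227.6, 78.9]
ee_rot: [-179.9, 0.1, 123.4]
force: [-2.5, -1.8, 5.9]
gripper_width: 12.8
gripper_force: 18.0
```

```bash
python3 pin.py
```

```text
123.38015376323364 tz -0.02668508126844396 f [-2.45 -1.77  5.91] 12.804252025213462
pin 86 257.25581395348837 white rows 256.72222222222223 18
```

Torque is near zero and the pin is steady. I'll release, rise, and check the pin and shackle from above.

Call:
send_rows --targets '[[[0,0,0,0,0,0,0.1],[0,0,0,0,0,0,0.1],[0,0,0,0,0,0,0.1],[0,0,0,0,0,0.08,0.1],[0,0,0,0,0,0.2,0.1],[0,0,0.082,0,0,0.25,0.1],[0,0,0.082,-0.05,0,0.25,0.1],[0,0,0.082,-0.05,0,0.15,0.1],[0,0,0.082,-0.05,0.015,0,0.1],[0,0,0.082,-0.05,0,0,0.1],[0,0,0.082,0,0,0,0.1],[0,0,0.081,0,0,0,0.1]]]'

```text
time_s: 18.25
ee_pos: [523.7, -223.4, 263.1]
ee_rot: [180.0, -0.0, 175.2]
force: [-0.0, 0.1, 0.8]
gripper_width: 41.0
gripper_force: 0.0
```

Call:
send_rows --targets '[[[0,0,0,0,0,0,0.1],[0,0,0,0,0,0,0.1],[0,0,0,0,0,0,0.1]]]'

```text
time_s: 18.55
ee_pos: [524.1, -223.5, 263.0]
ee_rot: [180.0, -0.0, 174.8]
force: [-0.5, 0.1, 0.5]
gripper_width: 40.9
gripper_force: 0.0
```

```bash
python3 look.py w7 dial_grip:96 shackle_grip:123; python3 dial.py w7; python3 -c "
import cv2,numpy as np
C=np.load('pics/w7.npy');print('strip z',np.median(C[(abs(C[...,0]-480)<8)&(abs(C[...,1]+165)<15)][:,2]))"
```

```text
18.55 [ 524.1 -223.5  263. ] [180.   -0.  174.8] [ -24.3   15.8   82.7    0.    81.6 -109. ] 40.8907238453399 [-0.5  0.1  0.5] [ 0. -0.  0.]
dial_grip 0.64 [318.7 251.6] [ 562.  -230.9   96. ]
  all 0.86 2450 ctr 562.6 -226.2 size 53.3 50.3 ang 52.7 z [ 70.9  73.  107.6]
  top 0.86 733 ctr 563.6 -226.9 size 13.5 44.2 ang 33.0 z [104.9 106.8 108.3]
shackle_grip 0.81 [320.1 153.6] [ 474.7 -221.5  123. ]
  all 0.58 1170 ctr 474.1 -219.8 size 13.8 59.3 ang 85.1 z [125.8 128.2 130. ]
  top 0.58 1152 ctr 474.1 -219.8 size 13.8 59.3 ang 85.1 z [126.  128.3 130. ]
665 ((562.71044921875, -227.0855255126953), (12.670385360717773, 43.381710052490234), 34.52212142944336) [ 560.9 -225.6  106. ]
sleeve 773 ((473.465087890625, -219.86312866210938), (13.466355323791504, 33.39792251586914), 86.70904541015625) [ 473.6 -219.8  128.8]
house ((519.287841796875, -219.53512573242188), (73.81266021728516, 170.09323120117188), 85.375) 67.64658087366061
strip z 69.95292604503103
```

View pics/w7.png

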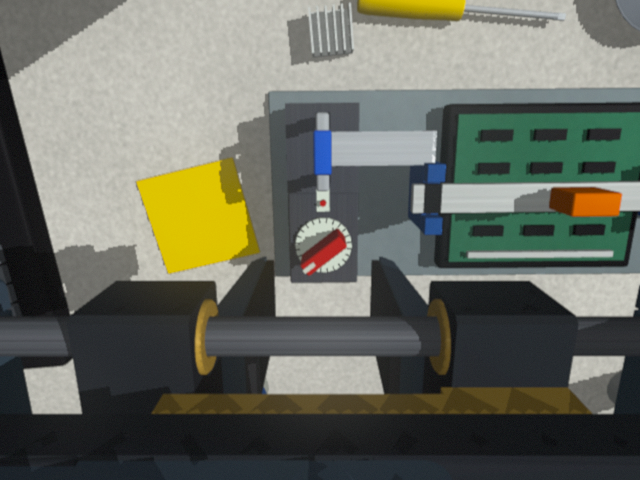

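The pin at (323,203) now sits on the dial side of its window, and the dial bar has turned about 54°. The bolt is free. Next I'll grip the shackle at (322,150).

Call:
send_rows --targets '[[[0,0,0,-0.125,0.009,-0.1,0.1],[0,0,0,-0.126,0.009,-0.1,0.1],[0,0,0,0,0,-0.2,0.1],[0,0,0,0,0,-0.15,0.1],[0,0,0,0,0,-0.12,0.1],[0,0,0,0,0,-0.08,0.1],[0,0,0,0,0,-0.04,0.1],[0,0,0,0,0,0,0.1],[0,0,0,0,0,0,1],[0,0,0,0,0,0,1],[0,0,0,0,0,0,1],[0,0,0,0,0,0,1]]]' --grip_force 40

```text
time_s: 20.0
ee_pos: [474.2, -220.1, 105.9]
ee_rot: [-180.0, 0.1, 174.9]
force: [0.6, 0.4, 0.3]
gripper_width: 11.7
gripper_force: 0.0
```

Call:
send_rows --targets '[[[0,0,0,0,0,0,1],[0,0,0,0,0,0,1],[0,0,0,0,0,0,1]]]'

```text
time_s: 20.3
ee_pos: [474.0, -220.0, 105.5]
ee_rot: [-180.0, 0.0, 174.9]
force: [-0.4, -0.0, 1.5]
gripper_width: 0.7
gripper_force: 0.7
```

```bash
python3 st.py
```

```text
time_s 20.3
ee_pos [ 473.95 -219.98  105.48]
ee_rot [-180.      0.02  174.88]
force [-0.36 -0.03  1.49]
torque [0.03 0.05 0.  ]
gripper_width 0.6656731846921089
effort [ -0.01 -37.07 -20.08  -0.06  -0.02   0.  ]
```

```bash
python3 - <<'E'
from h import *
p,D=optics.grab_frame("scene"); a=cv2.cvtColor(p,cv2.COLOR_RGB2BGR)[220:350,170:310]
q,_=optics.grab_frame("wrist"); b=cv2.cvtColor(q,cv2.COLOR_RGB2BGR)
cv2.imwrite('pics/c8.png',np.hstack([cv2.resize(a,(420,390),interpolation=2),cv2.resize(b,(380,390))]))
E
```

```text
(no output)
```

View pics/c8.png

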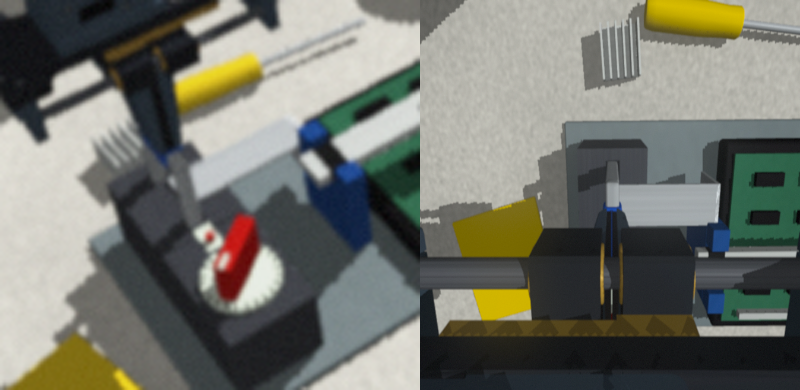

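Call:
send_rows --targets '[[[0,0,0,0,0,0,1],[0,0,0,0,0,0,1],[0,0,0,0,0,0,1],[0,0,0,0,0,0,1]]]'

```text
time_s: 20.8
ee_pos: [474.0, -220.0, 105.5]
ee_rot: [-180.0, 0.0, 174.9]
force: [-0.0, 0.1, 3.5]
gripper_width: 0.4
gripper_force: 1.7
```

```bash
python3 st.py; python3 - <<'E'
from h import *
q,D=optics.grab_frame("wrist"); C=cloud("wrist",D); save(q,'w9.png')
hsv=cv2.cvtColor(q,cv2.COLOR_RGB2HSV)
blu=(abs(hsv[...,0].astype(int)-112)<15)&(hsv[...,1]>110)&(abs(C[...,0]-474)<50)&(abs(C[...,1]+220)<30)
k=C[blu]; print(len(k),np.percentile(k,[5,50,95],axis=0))
v,u=np.where(blu); print(u.min(),u.max(),v.min(),v.max())
# finger tips in tool frame
K,R,t=cam("wrist")
for dz in(0,-19):
    for y in(-230,-220,-210):
        X=R@np.array([474,y,105.5-dz])+t; x=K@X; print(dz,y,x[:2]/x[2])
E
```

```text
time_s 20.8
ee_pos [ 473.96 -220.03  105.49]
ee_rot [-180.      0.02  174.88]
force [-0.02  0.11  3.47]
torque [ 0.03  0.17 -0.01]
gripper_width 0.3964672644865426
effort [  0.02 -36.04 -19.56  -0.04  -0.11   0.  ]
375 [[ 456.77308833 -224.23737334  122.48285411]
 [ 458.58928608 -219.70096785  128.72963565]
 [ 479.99747176 -212.78419594  178.94210854]]
249 504 249 471
0 -230 [303.21118029 276.75210265]
0 -220 [323.61669835 275.02025764]
0 -210 [344.06792591 273.2845332 ]
-19 -230 [301.31696509 291.545339  ]
-19 -220 [323.72144942 289.66181491]
-19 -210 [346.18104929 287.7736573 ]
```

```bash
python3 - <<'E'
from h import *
np.set_printoptions(precision=0,suppress=True,linewidth=200)
q,D=optics.grab_frame("wrist"); C=cloud("wrist",D)
for v in range(225,345,8):
    print(v,[f"{C[v,u,1]:.0f},{C[v,u,2]:.0f},{'B' if q[v,u,2]>q[v,u,0]+40 else q[v,u].max()}" for u in range(284,365,8)], round(float(C[v,324,0])))
q,D=optics.grab_frame("scene"); C=cloud("scene",D)
print('scene')
for v in range(236,296,4):
    print(v,[f"{C[v,u,0]:.0f},{C[v,u,1]:.0f},{C[v,u,2]:.0f},{'B' if int(q[v,u,2])>int(q[v,u,0])+40 else q[v,u].max()}" for u in range(206,246,4)])
E
```

```text
225 ['-241,67,50', '-236,67,46', '-232,68,48', '-227,67,60', '-221,125,129', '-217,125,133', '-214,125,146', '-209,67,78', '-205,67,77', '-200,67,80', '-196,66,77'] 445
233 ['-241,68,63', '-237,67,72', '-232,66,72', '-228,67,74', '-221,127,155', '-218,127,161', '-214,126,173', '-210,70,164', '-205,70,164', '-201,70,163', '-196,70,165'] 447
241 ['-242,68,74', '-237,67,73', '-233,68,73', '-228,67,74', '-221,127,151', '-218,127,161', '-214,127,174', '-210,69,170', '-206,70,170', '-201,69,172', '-196,69,173'] 451
249 ['-242,67,72', '-238,68,73', '-233,67,72', '-229,67,75', '-222,126,150', '-218,127,160', '-215,126,170', '-210,70,169', '-206,71,169', '-201,69,169', '-197,70,170'] 455
257 ['-243,67,71', '-238,67,72', '-234,67,72', '-225,126,71', '-222,129,B', '-218,128,B', '-215,129,78', '-211,70,164', '-206,70,171', '-202,70,171', '-197,70,172'] 458
265 ['-244,67,72', '-239,67,73', '-228,139,50', '-225,140,57', '-222,136,34', '-219,136,48', '-215,140,55', '-212,140,59', '-207,71,171', '-202,69,169', '-198,71,169'] 459
273 ['-244,67,72', '-239,66,75', '-227,150,54', '-224,150,56', '-222,14
[... 3669 characters left out ...]
34,67,71', '448,-228,68,43', '453,-222,67,78', '459,-216,68,127', '504,-226,115,98', '472,-204,70,166', '479,-198,72,201', '484,-192,71,201']
284 ['434,-250,61,72', '445,-246,67,68', '450,-240,66,36', '458,-234,69,57', '462,-228,67,72', '469,-222,69,66', '501,-227,101,94', '504,-220,98,115', '487,-204,70,176', '492,-198,69,89']
288 ['394,-240,2,189', '455,-252,68,30', '459,-245,66,54', '466,-240,68,74', '472,-234,68,70', '479,-228,70,73', '498,-228,87,83', '502,-221,85,94', '493,-209,67,74', '499,-203,67,74']
292 ['399,-244,-3,210', '445,-251,45,44', '469,-251,67,60', '475,-245,68,75', '482,-240,69,77', '486,-233,68,74', '493,-228,70,69', '504,-224,76,95', '503,-215,68,69', '509,-209,68,75']
```

```bash
python3 - <<'E'
from h import *
q,D=optics.grab_frame("wrist"); p,_=optics.grab_frame("scene")
a=cv2.resize(q[215:315,275:375],(400,600)[::1],interpolation=2)
b=cv2.resize(p[240:300,205:245],(400,600),interpolation=2)
save(np.hstack([a,b]),'c9.png')
E
```

```text
(no output)
```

View pics/c9.png

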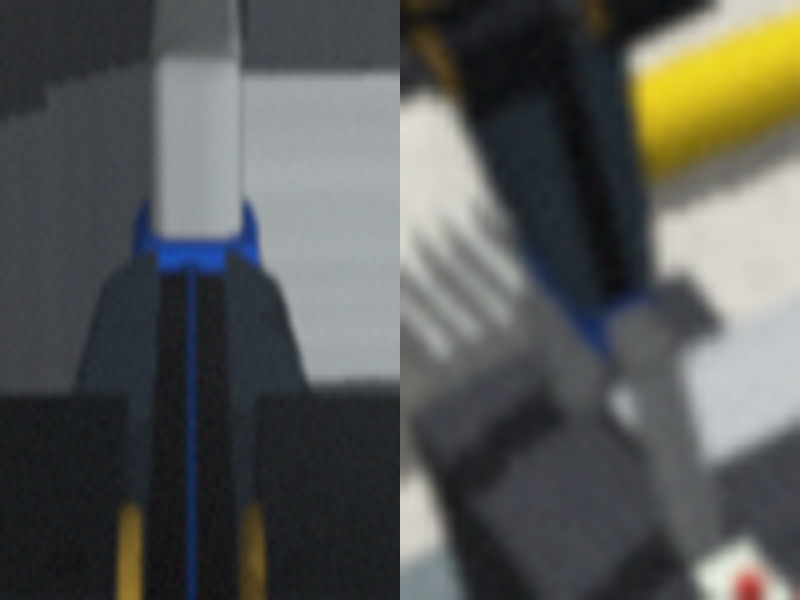

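```bash
python3 - <<'E'
from h import *
print(env.grasp_offset)
for c in("scene","wrist"):
    K,R,t=cam(c); q,D=optics.grab_frame(c); C=cloud(c,D)
    for X in([474,-220,105.5],[474,-220,110],[474,-220,115],[474,-220,122],[474,-220,130],[459,-220,105.5],[459,-220,115],[459,-220,125]):
        x=K@(R@np.array(X)+t); u,v=x[:2]/x[2]; u0,v0=int(round(u)),int(round(v)); print(c,X,round(u,1),round(v,1),q[v0,u0],C[v0,u0].round())
E
```

```text
18.8
scene [474, -220, 105.5] 225.1 273.2 [51 62 92] [ 493. -228.  128.]
scene [474, -220, 110] 224.7 271.8 [50 62 91] [ 491. -226.  128.]
scene [474, -220, 115] 224.2 270.1 [33 39 50] [ 490. -227.  134.]
scene [474, -220, 122] 223.6 267.8 [30 33 39] [ 492. -227.  141.]
scene [474, -220, 130] 222.9 265.1 [32 37 45] [ 491. -227.  149.]
scene [459, -220, 105.5] 221.0 269.1 [32 42 62] [ 489. -232.  140.]
scene [459, -220, 115] 220.2 266.0 [33 40 52] [ 490. -233.  149.]
scene [459, -220, 125] 219.3 262.6 [33 41 48] [ 492. -234.  161.]
wrist [474, -220, 105.5] 323.6 275.0 [28 30 44] [ 459. -219.  147.]
wrist [474, -220, 110] 323.6 278.2 [28 32 47] [ 459. -219.  150.]
wrist [474, -220, 115] 323.6 281.9 [25 29 42] [ 459. -219.  154.]
wrist [474, -220, 122] 323.7 287.5 [22 26 42] [ 459. -219.  161.]
wrist [474, -220, 130] 323.7 294.4 [25 29 43] [ 459. -219.  167.]
wrist [459, -220, 105.5] 320.8 245.5 [153 158 161] [ 452. -219.  128.]
wrist [459, -220, 115] 320.7 251.2 [150 157 159] [ 455. -219.  127.]
wrist [459, -220, 125] 320.6 257.8 [ 29  64 143] [ 458. -220.  130.]
```

The last picture is ambiguous: the fingers look shut at the sleeve, at about (190,260). A small lift will tell whether the shackle follows.

Call:
send_rows --targets '[[[0,0,0,0,0,0.01,1],[0,0,0,0,0,0.01,1],[0,0,0,0,0,0,1],[0,0,0,0,0,0,1]]]'

```text
time_s: 21.55
ee_pos: [473.7, -219.9, 109.0]
ee_rot: [180.0, -0.0, 174.9]
force: [-1.0, -0.9, -0.4]
gripper_width: 0.4
gripper_force: 0.0
```

```bash
cat >sl.py <<'E'
from h import *
for c in("wrist","scene"):
    q,D=optics.grab_frame(c); C=cloud(c,D); hsv=cv2.cvtColor(q,cv2.COLOR_RGB2HSV)
    m=(hsv[...,2]>80)&(abs(C[...,0]-450)<6)&(abs(C[...,1]+219)<12)&(C[...,2]>100); print(c,'bar far z',np.median(C[m][:,2]) if m.any() else 0,m.sum())
    m=(hsv[...,2]>60)&(abs(C[...,0]-500)<5)&(abs(C[...,1]+223)<12)&(C[...,2]>112)&(C[...,2]<150); print(c,'bar near z',np.percentile(C[m][:,2],[50,95]) if m.any() else 0,m.sum())
    b=(abs(hsv[...,0].astype(int)-112)<12)&(hsv[...,1]>150)&(hsv[...,2]>80)&(abs(C[...,0]-474)<50)&(abs(C[...,1]+220)<20); k=C[b]; print(' blue',len(k),len(k) and np.percentile(k,[5,50,95],axis=0).round(1).tolist())
E
python3 st.py; python3 sl.py
```

```text
time_s 21.55
ee_pos [ 473.74 -219.88  109.05]
ee_rot [179.99  -0.02 174.88]
force [-0.98 -0.92 -0.38]
torque [-0.   -0.02 -0.02]
gripper_width 0.42614292047686736
effort [  0.   -37.81 -20.63  -0.05   0.06  -0.  ]
wrist bar far z 235.38454889974122 2148
wrist bar near z 0 0
 blue 182 [[456.8, -224.0, 124.4], [458.0, -218.7, 128.2], [459.7, -212.5, 129.4]]
scene bar far z 108.26003675083268 9
scene bar near z [123.94386995 128.56452462] 45
 blue 15 [[482.3, -228.7, 125.1], [488.0, -227.3, 129.1], [491.2, -219.1, 135.0]]
```

Call:
send_rows --targets '[[[0,0,0,0,0,0.1,1],[0,0,0,0,0,0.2,1],[0,0,0,0,0,0.2,1],[0,0,0,0,0,0,1],[0,0,0,0,0,0,1]]]'

```text
time_s: 22.15
ee_pos: [474.0, -220.1, 209.8]
ee_rot: [-180.0, 0.1, 174.9]
force: [0.2, 0.4, -0.8]
gripper_width: 0.1
gripper_force: 0.0
```

```bash
cat > tip.py <<'E'
from h import *
s=env.state(); P=np.array(s["ee_pos"]); print(P,s["gripper_width"])
for c in("scene","wrist"):
    q,D=optics.grab_frame(c); C=cloud(c,D)
    m=(abs(C[...,0]-P[0])<22)&(abs(C[...,1]-P[1])<60)&(C[...,2]>135)&(C[...,2]<P[2]+70); k=C[m]
    print(c,len(k)); 
    for lo in range(int(P[2])-20,int(P[2])+60,6):
        j=k[(k[:,2]>=lo)&(k[:,2]<lo+6)]
        if len(j): print(lo,len(j),j.min(0).round(),j.max(0).round())
E
python3 tip.py; python3 sl.py|grep -v far
```

```text
[ 474.03540958 -220.05053414  209.84024541] 0.14005390117959096
scene 300
231 6 [ 488. -228.  234.] [ 492. -217.  236.]
237 32 [ 461. -232.  237.] [ 494. -214.  243.]
243 34 [ 459. -233.  243.] [ 495. -214.  249.]
249 40 [ 465. -233.  249.] [ 494. -213.  255.]
255 41 [ 456. -233.  255.] [ 494. -213.  261.]
261 45 [ 462. -234.  261.] [ 495. -212.  267.]
267 49 [ 459. -234.  267.] [ 495. -213.  273.]
wrist 1788
231 129 [ 456. -226.  231.] [ 460. -211.  237.]
237 200 [ 455. -228.  237.] [ 459. -209.  243.]
243 228 [ 455. -228.  243.] [ 459. -209.  249.]
249 294 [ 455. -229.  249.] [ 459. -208.  255.]
255 299 [ 455. -229.  255.] [ 459. -208.  261.]
261 190 [ 455. -224.  261.] [ 459. -213.  267.]
267 211 [ 456. -224.  267.] [ 459. -213.  273.]
wrist bar near z [126.64073999 127.62042473] 21
 blue 937 [[458.5, -225.5, 127.2], [473.1, -219.5, 128.5], [487.7, -213.5, 129.7]]
scene bar near z [123.72201479 129.12314878] 49
 blue 88 [[460.1, -227.8, 126.9], [474.5, -221.6, 129.5], [488.4, -214.7, 131.2]]
```

The scene and wrist depth both put the real fingertips about 23 mm above the reported TCP, so the fingers shut just above the sleeve. The shackle is untouched. I'll open and go about 24 mm deeper.

Call:
send_rows --targets '[[[0,0,0,0,0,0,0],[0,0,0,0,0,0,0],[0,0,0,0,0,0,0],[0,0,0,0,0,0,0],[0,0,0,0,0,-0.15,0],[0,0,0,0,0,-0.15,0],[0,0,0,0,0,-0.1,0],[0,0,0,0,0,-0.1,0],[0,0,0,0,0,-0.08,0],[0,0,0,0,0,-0.05,0],[0,0,0,0,0,0,0],[0,0,0,0,0,0,0]]]'

```text
time_s: 23.55
ee_pos: [474.3, -220.2, 83.8]
ee_rot: [-180.0, 0.0, 174.9]
force: [0.1, -0.2, -0.4]
gripper_width: 45.9
gripper_force: 0.0
```

```bash
python3 st.py
```

```text
time_s 23.55
ee_pos [ 474.3  -220.16   83.78]
ee_rot [-179.99    0.05  174.88]
force [ 0.13 -0.21 -0.42]
torque [-0.02  0.03 -0.  ]
gripper_width 45.862307016422825
effort [ -0.   -37.61 -19.21  -0.05   0.08   0.  ]
```

Call:
send_rows --targets '[[[0,0,0,0,0,0,1],[0,0,0,0,0,0,1],[0,0,0,0,0,0,1],[0,0,0,0,0,0,1],[0,0,0,0,0,0,1],[0,0,0,0,0,0,1],[0,0,0,0,0,0,1],[0,0,0,0,0,0,1]]]'

```text
time_s: 24.35
ee_pos: [474.0, -220.0, 83.5]
ee_rot: [180.0, 0.0, 174.9]
force: [-0.2, -0.1, 3.5]
gripper_width: 13.8
gripper_force: 40.0
```

```bash
python3 st.py
```

```text
time_s 24.35
ee_pos [ 474.   -219.96   83.54]
ee_rot [180.     0.02 174.87]
force [-0.2  -0.11  3.47]
torque [ 0.15  0.03 -0.02]
gripper_width 13.806674027592464
effort [ -0.18 -36.69 -18.98  -0.2   -0.14  -0.03]
```

Gripped at 13.8 mm with 40 N. Lifting straight up, gently at first.

Call:
send_rows --targets '[[[0,0,0,0,0,0.02,1],[0,0,0,0,0,0.03,1],[0,0,0,0,0,0,1]]]'

```text
time_s: 24.65
ee_pos: [474.3, -220.3, 94.0]
ee_rot: [-180.0, 0.1, 174.9]
force: [1.2, 0.1, -1.9]
gripper_width: 13.7
gripper_force: 40.0
```

```bash
python3 st.py; python3 sl.py
```

```text
time_s 24.65
ee_pos [ 474.29 -220.25   93.95]
ee_rot [-179.97    0.07  174.88]
force [ 1.15  0.12 -1.91]
torque [-0.03 -0.04 -0.  ]
gripper_width 13.715427731573168
effort [  0.01 -38.69 -20.27  -0.05   0.18   0.  ]
wrist bar far z 213.55812893323727 3390
wrist bar near z [136.77517142 137.75397797] 407
 blue 1554 [[457.7, -226.0, 137.3], [465.1, -219.9, 138.8], [473.2, -213.8, 139.8]]
scene bar far z 135.1232116409605 1
scene bar near z [129.0479131  138.98293848] 68
 blue 46 [[464.7, -226.3, 138.2], [480.3, -219.3, 140.1], [489.6, -215.3, 141.2]]
```

```bash
python3 - <<'E'
from h import *
for n in('w5','w7'):
    C=np.load(f'pics/{n}.npy'); hsv=cv2.cvtColor(cv2.imread(f'pics/{n}.png'),cv2.COLOR_BGR2HSV)
    m=(abs(hsv[...,0].astype(int)-26)<6)&(hsv[...,1]>150)&(C[...,2]<12)&(C[...,2]>0)&(C[...,1]<-280); print(n,cv2.minAreaRect(C[m][:,:2].astype(np.float32)),np.median(C[m][:,2]))
E
```

```text
w5 ((538.6377563476562, -362.4898681640625), (108.71066284179688, 109.04731750488281), 8.332785606384277) 3.1195116885739527
w7 ((538.7006225585938, -362.14910888671875), (108.37519836425781, 109.0194091796875), 8.404483795166016) 3.0332446089724443
```

Call:
send_rows --targets '[[[0,0,0,0,0,0.05,1],[0,0,0,0,0,0.1,1],[0,0,0,0,0,0.15,1],[0,0,0,0,0,0.15,1],[0,0,0,0,0,0.12,1],[0,0,0,0,0,0.02,1],[0,0,0,0,0,0,1]]]'

```text
time_s: 25.45
ee_pos: [473.9, -220.0, 211.7]
ee_rot: [-180.0, 0.1, 174.9]
force: [-0.1, -0.6, -1.3]
gripper_width: 13.7
gripper_force: 40.0
```

Call:
send_rows --targets '[[[0,0,0,0.02,-0.05,0,1],[0,0,0,0.05,-0.11,0,1],[0,0,0,0.06,-0.13,0,1],[0,0,0,0.06,-0.13,0,1],[0,0,0,0.06,-0.13,0,1],[0,0,0,0.05,-0.11,0,1],[0,0,0,0.024,-0.052,0,1],[0,0,0,0,0,0,1],[0,0,0,0,0,0,1],[0,0,0,0,0,0,1],[0,0,0,0,0,0,1]]]'

```text
time_s: 26.55
ee_pos: [538.4, -361.4, 211.7]
ee_rot: [180.0, 0.0, 174.9]
force: [-0.5, 0.5, -1.6]
gripper_width: 14.2
gripper_force: 40.0
```

```bash
python3 st.py; python3 - <<'E'
from h import *
p,D=optics.grab_frame("scene"); C=cloud("scene",D); save(p,'final.png'); hsv=cv2.cvtColor(p,cv2.COLOR_RGB2HSV)
b=(abs(hsv[...,0].astype(int)-112)<12)&(hsv[...,1]>150)&(hsv[...,2]>70)&(D>0)&(abs(C[...,0]-539)<60)&(abs(C[...,1]+362)<50); k=C[b]; print('sleeve',len(k),np.percentile(k,[5,50,95],axis=0).round())
m=(D>0)&(abs(C[...,0]-539)<40)&(abs(C[...,1]+362)<20)&(C[...,2]>30)&(C[...,2]<230); k=C[m]; print('low',np.percentile(k,[0,2,50,98],axis=0).round().tolist(), k[k[:,2]<200].min(0),k[k[:,2]<200].max(0))
for c in("top","scene"):
    p,D=optics.grab_frame(c); C=cloud(c,D)
    for r in optics.silhouettes(c,"bar_grip")[:1]:
        k=C[r["mask"]&(D>0)]; k=k[(k[:,2]>60)&(k[:,2]<130)]; print(c,r["conf"],cv2.minAreaRect(k[:,:2].astype(np.float32)))
        for lo,hi in((60,150),(-150,-60)):
            j=k[(k[:,1]>lo)&(k[:,1]<hi)]; print(lo,len(j),np.median(j,0).round(1))
E
```

```text
time_s 26.55
ee_pos [ 538.4  -361.41  211.65]
ee_rot [179.99   0.   174.93]
force [-0.48  0.49 -1.55]
torque [ 0.01 -0.08  0.  ]
gripper_width 14.221378322646418
effort [ -0.12 -48.3  -24.56  -0.07   0.05   0.  ]
sleeve 126 [[ 527. -369.  256.]
 [ 541. -362.  258.]
 [ 554. -357.  260.]]
low [[510.0, -370.0, 145.0], [516.0, -369.0, 148.0], [567.0, -364.0, 186.0], [569.0, -360.0, 228.0]] [ 510.10495394 -369.52883422  145.39040052] [ 570.49799852 -359.41546767  199.8978498 ]
top 0.98 ((537.0755615234375, -0.5757293701171875), (285.83270263671875, 28.70855140686035), 84.93477630615234)
60 387 [544.6 100.7  80.3]
-150 397 [ 529.4 -101.    80.7]
scene 0.79 ((538.1469116210938, -1.186065673828125), (285.67926025390625, 39.308650970458984), 86.37850952148438)
60 327 [547.5  97.9  79.6]
-150 449 [ 531.6 -103.2   79.6]
```

The feet are at about z = 145, roughly 140 mm above the mat and over its middle. The bar is level with its top at 80 mm, seated in both slots. Handing in.

```bash
python3 -c "
from workcell import env
print(env.job_done())"
```

```text
the job is handed in; nothing more can be done
None
```

The job is handed in at 26.6 s of the 72 s allowed: the bar is seated level in both forks and released, the dial is turned past its click, and the shackle is drawn out and held legs down about 140 mm above the middle of the mat; the judge's result was not shown.

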